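Take the safety cap off the hardener pot

TASK

On the rod-builder's table three white pots are screwed down; one has a safety cap with two side tabs. Squeeze both tabs of that cap inward and, keeping them squeezed, turn it a quarter turn (either way) on its neck, then lift it straight off and set it down the same way up, wholly on the cork mat, without dropping it. Leave the spool of thread standing where it is.

Things in the scene. Friction and masses are not known exactly. Their poses are not given: they have to be found in the camera images.
- cap: Loose grey cap, 39 mm high, skirt 47 across; two upright tabs at its +x and -x sides. Origin: centre of skirt's lower rim, z up. Tabs: 20 wide, 11 to 37 mm above origin, 62 mm over both outer faces; squeezed home 46 (each 8 in, sprung, 3 to 10 N; unlocks at 4). Grip 15 to 25 N. Then turns freely; lifts off at 55 to 125 degrees of turn, best 85; clear after 36 mm up. Slack 2 mm sideways. 70 g.
- pot: White pot, 74 mm wide, on a 90 mm plywood plate fixed to the table. Origin: centre of the underside, z up. Collar 64 mm across round the cap's foot, top 70 mm up: keep fingertips 73 to 80 mm up. Neck 22 mm wide, top at 97. Seated cap: origin 63 mm above the pot's, x axes parallel. Two like pots in the row, 140 to 240 mm apart, have a plain round cap (98 high) or a nozzle (112 high), no tabs.
- mat: Cork mat fixed on the table, 150 x 150 mm, 6 mm thick, x and y along its sides. Origin: centre of its underside. When the cap stands on the mat, the cap's origin is 6 mm above the mat's, which is 57 mm lower than when seated on the pot.
- spool: Bystander: loose spool of pale blue thread standing upright, 40 mm across, 60 mm high. Origin: centre of its underside. Leave it where it stands.
There are look-alikes about, which are no part of the job. What is shaped like the cap but red is not meant.

How it is judged:
On the way, in this order (a step that is already met when the one before it is completed fails the run):
1. the cap is turned by more than 35 degrees while it still sits down on the neck (angle between the x axis of cap and the x axis of pot, either way round above 0.61 rad and z of cap in the frame of pot below 0.07 m and horizontal distance between cap and pot below 0.01 m), for 0.1 s.
2. the cap is let down, held in the fingers, to less than 20 mm above the cork mat (z of cap in the frame of mat below 0.026 m and horizontal distance between cap and mat below 0.08 m and contact force between the fingers and cap above 1 N), for 0.05 s.
At the end, for the whole second after the job is handed in: The cap stands the same way up (within 10 degrees) at rest on the cork mat, its centre within 50 mm of the mat's centre along each side of the mat; the spool is within 30 mm of where it stood, still upright (x of cap in the frame of mat between -0.05 and 0.05 m and y of cap in the frame of mat between -0.05 and 0.05 m and z of cap in the frame of mat between 0 and 0.012 m and angle between cap's own z axis and vertical below 0.17 rad and linear speed of cap below 0.02 m/s); the robot touches nothing.
It fails at once if the spool of thread is moved by more than 30 mm or tipped by more than 30 degrees (distance of spool from where it was at the start of the episode above 0.03 m or angle between spool's own z axis and vertical above 0.52 rad).
It also fails if it takes over 42 s, if anything falls off the work surface, if the arm or the gripper's body presses on something with over 40 N, if the wrist force passes 120 N, or if a joint passes its speed limit or range.

ROBOT

A 6-joint arm with a two-finger parallel gripper is mounted at the origin on the work surface. World frame = base frame: x ahead of the robot, y to its left, z up, the work surface at z = 0. Lengths are in m, angles in rad, forces in N, time in s.
With the tool pointing down it reaches from about 0.275 to 0.725 m from the base axis. Payload 15.9 kg.
Tool frame: the origin (TCP) lies at the very end of the fingers, on their centre line; the grasp point (between the pads) lies 19 mm behind it; z points along the fingers, y is the line along which they close (so a half turn about z gives the same grasp; the last joint's range is limited). The gripper opens to 85 mm and grips with 20 to 120 N. Pads are 22 mm wide; open, the fingers measure 114 mm over their backs; the gripper's body (76 mm by 85 mm) begins 54 mm behind the grasp point. The pads swing forward as they close: fully open they stand 13 mm farther back than shut.
Start: joints at [1.172, 0.213, -0.034, 1.323, 0, 1.571], TCP at [0.194, 0.461, 0.231] pointing down, gripper open.
Joint ranges: [-2.98, 2.98], [-0.74, 1.72], [-1.14, 1.35], [-2.1, 2.04], [-1.57, 1.44], [-3.14, 3.14]. Speed limits (rad/s): [1.89, 1.89, 2.39, 2.57, 3.14, 3.14].

INTERFACE

Orientations are given as a rotation vector (axis times angle).
In Python, from plant import * gives the robot as it stands.
- The arm moves only by the tool carry_out, never from a script. Its argument "moves" is text: rows parted by semicolons, each of 7 numbers parted by spaces: the shift along the world's x, y, z in m, then the turn, a rotation vector about the world's x, y, z in degrees, then the opening in per cent of the stroke, from 0 (shut) to 100 (fully open). In form: x y z ax ay az gripper; .... A call has exactly 8 rows; each row is the pose to reach, as a shift and turn from the pose commanded when the call began; what a row does not reach only later rows make up. A row lasts 1/8 s, in which the tool goes at most 62.5 mm and 10.7 degrees, less where a joint would pass 70% of its speed; a pose out of reach is approached as far as the arm can. A call with a gripper value outside its range is refused whole. The fingers move at their own pace and stop on an object; the grip force is fixed at half the most. Time passes only in rows, so rows that repeat a pose let the fingers close, or fill a call up. It gives the time, the measured TCP pose, the force, the opening and the grip force at its end, in the units of the state.
- state(): the state, without advancing time (a new reading comes with each control period).
- camera(name): name is "scene" or "top" or "wrist"; returns a dict with "img" (384x512x3 uint8, red, green, blue), "fovy" (degrees; the focal length in pixels is half the picture's height over the tangent of half this angle, whatever the lens; pixels are square), "cx", "cy" (the principal point, pixels), "R" (3x3) and "t" (3): a world point X has camera coordinates R X + t; the wrist camera has in their place "T_tool_cam" (4x4, takes a point from camera to tool coordinates, whose origin is the TCP and whose axes are the flange's). Camera axes: x right, y down, z forward; pixel columns grow to the right and rows downward; lengths in m; the calibration is good to about 2 mm. A picture is of the moment at which its call begins: read the wrist's pose just before it. There is no depth.
- job_done(): hands the job in; it is judged then, once.
The state is a dict: "time": time; "q": joint angles; "dq": joint speeds; "effort": joint torques, N m; "eef_pos": TCP position; "eef_rot": TCP orientation; "contact_force": force on the tool from outside, world axes, zero at the start; "wrist_torque": the same for the moment, N m; "width": finger opening in m; "finger_force": force on a finger pad.
Only numpy, scipy, OpenCV 4.12 (cv2) and the standard library are available. Lean on these libraries where they do the work, as an engineer would, in place of code of your own. Each camera call takes 0.05 s, during which the arm holds its last target. There are 200 camera calls.

## Working session

There is one attempt and no reset: what is moved stays moved. The work goes in short steps, Python scripts to look and compute and a tool call to move; the robot and the scene stay as the last step left them, time stands still between calls to the robot, and variables do not carry over. Pictures are saved under pics/ and viewed, at most 10 in all, crops included, and the job is handed in when it is done.

Besides the shell and the picture viewer there is one more tool, called after "Call:" as name(argument=value, ...) on one line, values as JSON. carry_out: Moves the arm, as the interface text tells. Its arguments: {"type":"object","properties":{"moves":{"type":"string"}},"required":["moves"]}

```bash
mkdir -p pics
python3 - <<'E'
from plant import *
import cv2,numpy as np
s=state();print(s)
for n in("scene","top"):
    c=camera(n);print(n,{k:np.round(v,4).tolist() if k!="img" else 0 for k,v in c.items()})
    cv2.imwrite(f"pics/{n}.png",cv2.resize(c["img"][:,:,::-1],(800,600),interpolation=cv2.INTER_CUBIC))
E
```

```text
{'time': 0.0, 'q': array([ 1.17203128e+00,  2.13369589e-01, -3.50621525e-02,  1.32345096e+00,
        1.29056385e-05,  1.57078627e+00]), 'dq': array([-0.00251426, -0.00119796, -0.00039394,  0.00178104, -0.00088816,
        0.00109526]), 'effort': array([ 3.84237836e-03, -6.86162567e+01,  4.87123203e+01,  1.71120552e-02,
        2.62170734e-04,  2.33222636e-05]), 'eef_pos': array([0.19401195, 0.4604765 , 0.23080821]), 'eef_rot': array([-6.22176115e-01, -3.07913414e+00,  1.66852888e-03]), 'contact_force': array([0.05662082, 0.39604447, 0.51660002]), 'wrist_torque': array([-0.02714931,  0.0014682 , -0.00149162]), 'finger_force': 0.0, 'width': 0.08514551048627836}
scene {'img': 0, 'fovy': 45.8656, 'cx': 254.8222, 'cy': 196.6278, 'R': [[-0.3624, 0.932, 0.0104], [0.5973, 0.2408, -0.765], [-0.7155, -0.271, -0.6439]], 't': [0.1227, -0.3145, 1.4284]}
top {'img': 0, 'fovy': 51.1899, 'cx': 257.5802, 'cy': 194.7687, 'R': [[0.0112, -0.9997, 0.0231], [-0.9911, -0.0142, -0.1327], [0.133, -0.0214, -0.9909]], 't': [0.0611, 0.6058, 1.0054]}
```

View pics/scene.png

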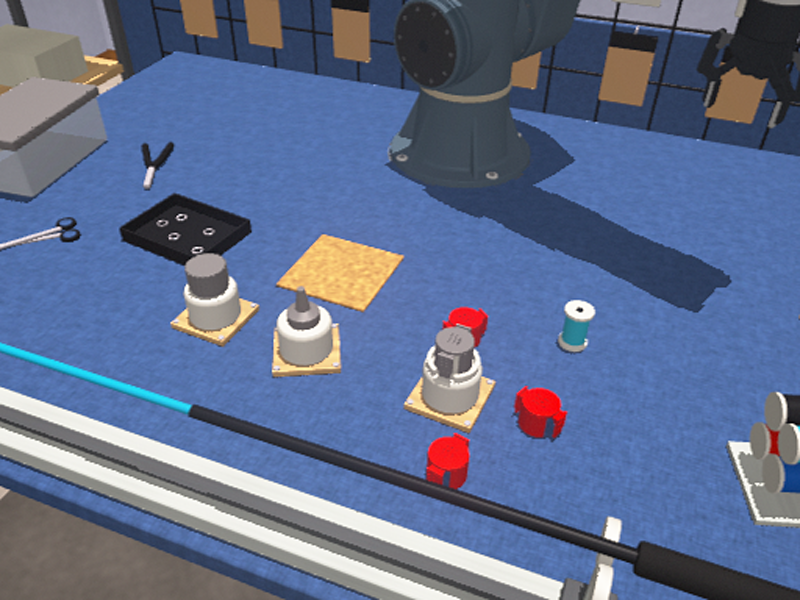

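View pics/top.png

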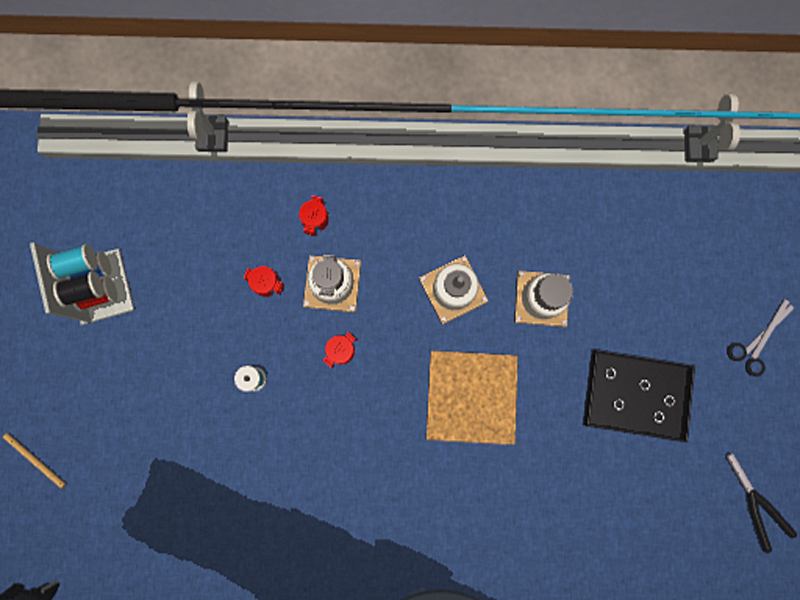

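Candidates:
- The grey cap with tabs is at scene (455,355), top (329,275).
- The nozzle pot is at top (457,287) and the plain cap at top (550,293).
- Three red look-alikes are at top (313,214), (263,281) and (340,349).

The tabbed grey cap on the white pot fits the description. I'll confirm it in an enlarged crop of both views.

```bash
cat > h.py <<'E'
from plant import *
import cv2,numpy as np
from scipy.spatial.transform import Rotation as Ro
def KRt(c,s=None):
    f=192/np.tan(np.radians(c["fovy"])/2)
    K=np.array([[f,0,c["cx"]],[0,f,c["cy"]],[0,0,1]])
    if "R" in c: return K,np.array(c["R"]),np.array(c["t"])
    T=np.eye(4);T[:3,:3]=Ro.from_rotvec(s["eef_rot"]).as_matrix();T[:3,3]=s["eef_pos"]
    M=np.linalg.inv(T@c["T_tool_cam"]);return K,M[:3,:3],M[:3,3]
def tri(c1,p1,c2,p2):
    P=[k@np.c_[R,t] for k,R,t in(c1,c2)]
    X=cv2.triangulatePoints(P[0],P[1],np.float64(p1).reshape(2,1),np.float64(p2).reshape(2,1));return (X[:3]/X[3]).ravel()
def atz(c,p,z):
    K,R,t=c;d=R.T@np.linalg.solve(K,[p[0],p[1],1]);o=-R.T@t
    return o+d*(z-o[2])/d[2]
E
python3 - <<'E'
from h import *
a=camera("scene");b=camera("top")
A=a["img"][200:280,255:325];B=b["img"][155:207,185:237]
r=lambda i,s:cv2.resize(i[:,:,::-1],None,fx=s,fy=s,interpolation=cv2.INTER_CUBIC)
A=r(A,5);B=r(B,7)
o=np.zeros((400,350+364,3),np.uint8);o[:A.shape[0],:350]=A;o[:364,350:]=B
cv2.imwrite("pics/crop.png",o)
s,t=KRt(a),KRt(b)
k=.64
print("captop",tri(s,(455*k,338*k),t,(327*k,269*k)))
print("spool top",tri(s,(579*k,310*k),t,(247*k,379*k)))
print("nozzle tip",tri(s,(301*k,290*k),t,(460*k,281*k)))
for n,p in dict(matTL=(431,351),matTR=(518,354),matBR=(515,444),matBL=(427,439)).items():print(n,atz(t,np.array(p)*k,.006).round(4))
for n,p in dict(matTop=(323,235),R=(403,260),Bo=(361,307),L=(277,272)).items():print("scene",n,atz(s,np.array(p)*k,.006).round(4))
for n,p in dict(TL=(308,256),TR=(360,259),BR=(356,311),BL=(304,306)).items():print("plate",n,atz(t,np.array(p)*k,.006).round(4))
E
```

```text
captop [0.64938798 0.19068555 0.10814614]
spool top [0.47808275 0.31736986 0.0571102 ]
nozzle tip [ 0.63433273 -0.02000311  0.10672675]
matTL [0.5297 0.0185 0.006 ]
matTR [ 0.5265 -0.1307  0.006 ]
matBR [ 0.3755 -0.1236  0.006 ]
matBL [0.3823 0.0244 0.006 ]
scene matTop [ 0.3801 -0.1187  0.006 ]
scene R [0.3957 0.0304 0.006 ]
scene Bo [0.5278 0.0148 0.006 ]
scene L [ 0.499  -0.1405  0.006 ]
plate TL [0.6917 0.233  0.006 ]
plate TR [0.6878 0.1428 0.006 ]
plate BR [0.5967 0.1478 0.006 ]
plate BL [0.6041 0.2371 0.006 ]
```

View pics/crop.png

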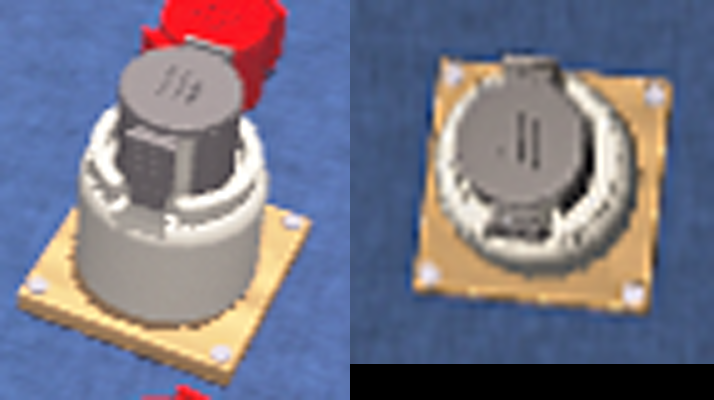

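The crop confirms it. The grey cap on the white pot has two tabs, at crop top (532,68) and (520,220), so the tab axis runs about -4° from world x. The cap is near (0.648, 0.190). I'll move above it for a close look.

Call:
carry_out(moves="0.04 -0.024 0.01 0 0 -9 100; 0.09 -0.054 0.02 0 0 -18 100; 0.14 -0.084 0.03 0 0 -27 100; 0.19 -0.114 0.03 0 0 -36 100; 0.24 -0.144 0.03 0 0 -45 100; 0.29 -0.174 0.03 0 0 -54 100; 0.34 -0.204 0.03 0 0 -63 100; 0.39 -0.234 0.03 0 0 -71 100")

```text
time: 1.2
eef_pos: [0.5856, 0.2255, 0.2612]
eef_rot: [-2.3, -2.14, -0.0]
contact_force: [0.0, 1.1, -0.2]
width: 0.0852
finger_force: 0.0
```

Run:
```python
from h import *
s=state();c=camera("wrist")
print(s["time"],s["eef_pos"],s["eef_rot"],s["q"],c["T_tool_cam"],c["fovy"])
R=Ro.from_rotvec(s["eef_rot"]).as_matrix();print(R[:,1])
K,Rr,t=KRt(c,s)
for X in((.648,.19,.102),):
    p=K@(Rr@X+t);print(p[:2]/p[2])
cv2.imwrite("pics/w1.png",cv2.resize(c["img"][:,:,::-1],(800,600),interpolation=cv2.INTER_CUBIC));np.save("w1.npy",dict(s=s,c=c),allow_pickle=True)
```

```text
1.2 [0.58559071 0.22545396 0.26118861] [-2.30004079e+00 -2.13981894e+00 -2.52850024e-05] [3.67464161e-01 4.96652989e-01 4.44457391e-01 1.51862088e+00
 9.33816903e-05 2.01040347e+00] [[ 7.29035542e-04 -9.45104952e-01 -3.26766121e-01  8.38593942e-02]
 [ 9.99999364e-01  4.07740503e-04  1.05175380e-03  2.13089930e-04]
 [-8.60781945e-04 -3.26766679e-01  9.45104648e-01 -1.42670314e-01]
 [ 0.00000000e+00  0.00000000e+00  0.00000000e+00  1.00000000e+00]] 64.30303525913914
[ 9.97398822e-01 -7.20804154e-02 -5.79783881e-05]
[313.77887658 200.85729826]
```

View pics/w1.png

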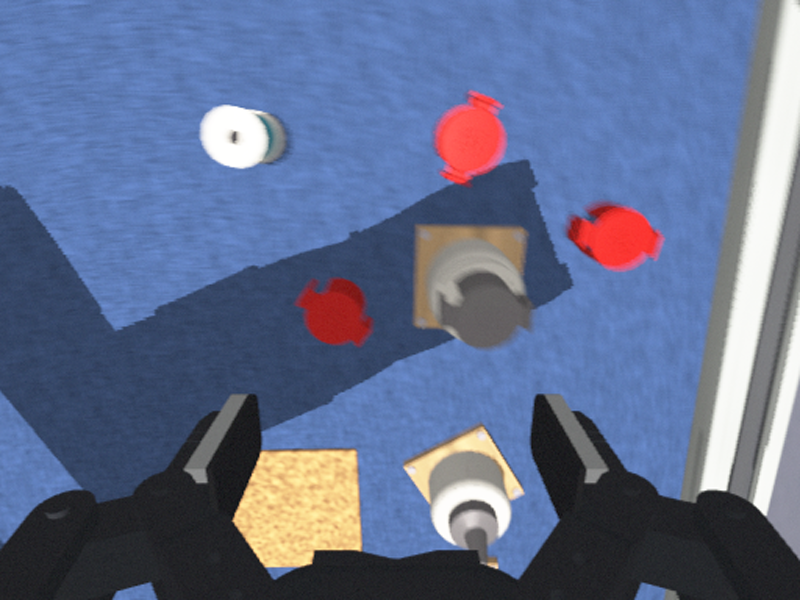

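The wrist view shows the cap top at (487,312) with its tabs at (447,300) and (530,300), the spool at (235,137) and the mat at (300,500). The cap is within 2 px of where my estimate predicted. Next I'll compute the estimate from all views and the fingertip ends.

Run:
```python
from h import *
d=np.load("w1.npy",allow_pickle=True).item();w=KRt(d["c"],d["s"]);k=.64
a,b=KRt(camera("scene")),KRt(camera("top"))
ps=np.array([255+182/5,200+76/5])  # crop reading scene
pt=np.array([185+(523-350)/7,155+147/7]); pw=np.array([487,312])*k
print(ps,pt,pw);print(tri(a,ps,b,pt),tri(a,ps,w,pw),tri(b,pt,w,pw))
for z in(.102,):print([atz(x,p,z).round(4) for x,p in((a,ps),(b,pt),(w,pw))])
# tabs direction and plate corners from wrist
print("tabs",atz(w,np.array([445,297])*k,.1),atz(w,np.array([530,300])*k,.1))
for p in((415,227),(526,228),(415,326)):print("plate",atz(w,np.array(p)*k,.006).round(4))
# finger tips in tool frame: pixel ray at |y|=.0425
T=np.array(d["c"]["T_tool_cam"]);K=w[0]
for p in((258,395),(533,395),(235,395),(555,395)):
    r=T[:3,:3]@np.linalg.solve(K,[p[0]*k,p[1]*k,1]);o=T[:3,3];
    for y in(.0425,.057):
        l=(np.sign(r[1])*y-o[1])/r[1];print(p,y,(o+l*r).round(4))
```

```text
[291.4 215.2] [209.71428571 176.        ] [311.68 199.68]
[0.64093393 0.18922902 0.1032732 ] [0.64488043 0.1916943  0.10690421] [0.64427078 0.18909167 0.0953828 ]
[array([0.6393, 0.1896, 0.102 ]), array([0.6414, 0.1884, 0.102 ]), array([0.6458, 0.1915, 0.102 ])]
tabs [0.61807108 0.2035295  0.1       ] [0.67514845 0.1972891  0.1       ]
plate [0.6034 0.2346 0.006 ]
plate [0.6962 0.2271 0.006 ]
plate [0.5982 0.1453 0.006 ]
(258, 395) 0.0425 [ 0.0069 -0.0425 -0.0115]
(258, 395) 0.057 [-0.0193 -0.057   0.033 ]
(533, 395) 0.0425 [ 0.0085  0.0425 -0.0143]
(533, 395) 0.057 [-0.0173  0.057   0.0297]
(235, 395) 0.0425 [ 0.0179 -0.0425 -0.0304]
(235, 395) 0.057 [-0.0044 -0.057   0.0077]
(555, 395) 0.0425 [ 0.0189  0.0425 -0.0319]
(555, 395) 0.057 [-0.0034  0.057   0.006 ]
```

Call:
carry_out(moves="0.03 -0.018 -0.03 0 0 0 54; 0.06 -0.036 -0.06 0 0 0 54; 0.06 -0.036 -0.06 0 0 0 54; 0.06 -0.036 -0.06 0 0 0 54; 0.06 -0.036 -0.06 0 0 0 54; 0.06 -0.036 -0.06 0 0 0 54; 0.06 -0.036 -0.06 0 0 0 54; 0.06 -0.036 -0.06 0 0 0 54")

```text
time: 2.35
eef_pos: [0.6441, 0.1908, 0.2015]
eef_rot: [2.295, 2.146, 0.0]
contact_force: [0.7, 0.2, -0.4]
width: 0.0459
finger_force: 0.0
```

Run:
```python
from h import *
s=state();c=camera("wrist")
print(s["time"],s["eef_pos"],s["eef_rot"],s["width"])
w=KRt(c,s);K,Rr,t=w
for X in((.644,.19,.102),(.644,.19,.073)):
    p=K@(Rr@X+t);print(p[:2]/p[2]/.64)
cv2.imwrite("pics/w2.png",cv2.resize(c["img"][:,:,::-1],(800,600),interpolation=cv2.INTER_CUBIC));np.save("w2.npy",dict(s=s,c=c),allow_pickle=True)
```

```text
2.35 [0.64409158 0.19084281 0.20145732] [2.29460191e+00 2.14569887e+00 2.17463744e-04] 0.04592394542816892
[394.29971215 301.06119143]
[394.34616071 284.9649195 ]
```

View pics/w2.png

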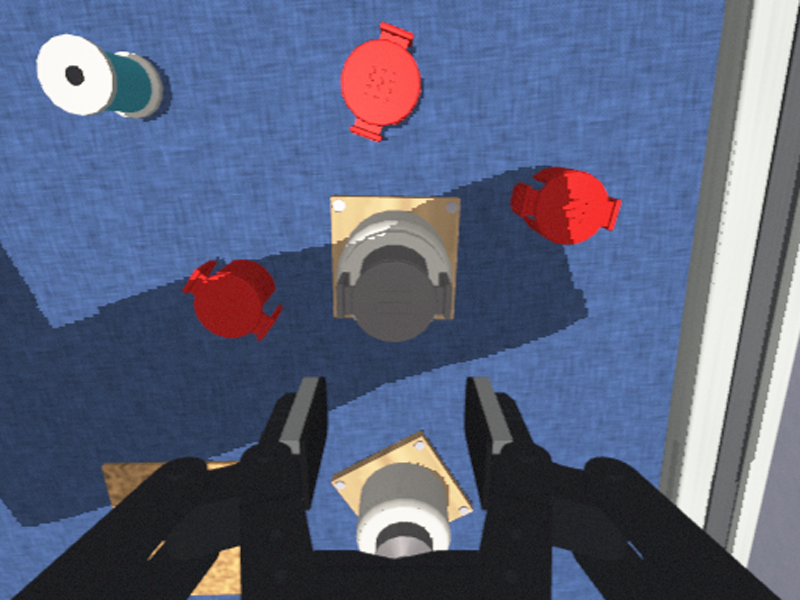

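The cap centre is at (394,299) with tabs at (342,297) and (446,297). They are level and match the predicted (394,301), so position and yaw are good. The fingertip inner corners are at (326,378) and (467,378).

Run:
```python
from h import *
d=np.load("w2.npy",allow_pickle=True).item();w=KRt(d["c"],d["s"]);k=.64
T=np.array(d["c"]["T_tool_cam"]);K=w[0]
for p in((326,378),(467,378)):
    r=T[:3,:3]@np.linalg.solve(K,[p[0]*k,p[1]*k,1]);o=T[:3,3]
    l=(np.sign(r[1])*.023-o[1])/r[1];print((o+l*r).round(4))
    l=(.011-o[0])/r[0];print((o+l*r).round(4))
print(atz(w,np.array([394,299])*k,.102), atz(w,np.array([342,297])*k,.1),atz(w,np.array([446,297])*k,.1))
```

```text
[ 0.0061 -0.023   0.001 ]
[ 0.011  -0.0215 -0.0081]
[ 0.0112  0.023  -0.0085]
[ 0.011   0.0231 -0.0081]
[0.64391796 0.19117992 0.102     ] [0.61591567 0.19350334 0.1       ] [0.67198138 0.18976077 0.1       ]
```

Call:
carry_out(moves="0 0 0 0 0 0 100; 0 0 0 0 0 0 100; 0 0 -0.02 0 0 0 100; 0 0 -0.05 0 0 0 100; 0 0 -0.08 0 0 0 100; 0 0 -0.11 0 0 0 100; 0 0 -0.13 0 0 0 100; 0 0 -0.13 0 0 0 100")

```text
time: 3.4
eef_pos: [0.6431, 0.1904, 0.0699]
eef_rot: [-2.294, -2.145, 0.004]
contact_force: [0.1, -0.5, 1.1]
width: 0.0859
finger_force: 0.0
```

Call:
carry_out(moves="0 0 0 0 0 0 45; 0 0 0 0 0 0 45; 0 0 0 0 0 0 45; 0 0 0 0 0 0 45; 0 0 0 0 0 0 45; 0 0 0 0 0 0 45; 0 0 0 0 0 0 45; 0 0 0 0 0 0 45")

```text
time: 4.4
eef_pos: [0.6451, 0.1911, 0.0735]
eef_rot: [2.294, 2.145, 0.004]
contact_force: [-3.4, -0.5, 12.2]
width: 0.0451
finger_force: 59.7
```

Call:
carry_out(moves="0 0 0.002 0 0 0 52; 0 0 0.002 0 0 0 52; 0 0 0.002 0 0 0 52; 0 0 0.002 0 0 0 52; 0 0 0.002 0 0 5 52; 0 0 0.002 0 0 10 52; 0 0 0.002 0 0 15 52; 0 0 0.002 0 0 15 52")

```text
time: 5.4
eef_pos: [0.6444, 0.1909, 0.0735]
eef_rot: [1.995, 2.426, 0.001]
contact_force: [-0.2, 0.5, 5.8]
width: 0.0448
finger_force: 61.3
```

Run:
```python
from h import *
s=state();print(s["wrist_torque"],s["q"],s["finger_force"])
```

```text
[0.08597297 0.03907497 0.01231692] [2.87968885e-01 6.33386604e-01 1.96081555e-01 1.13294196e+00
 6.98432238e-05 1.66452761e+00] 61.2857186794281
```

Call:
carry_out(moves="0 0 0 0 0 9 52; 0 0 0 0 0 18 52; 0 0 0 0 0 27 52; 0 0 0 0 0 36 52; 0 0 0 0 0 45 52; 0 0 0 0 0 54 52; 0 0 0 0 0 63 52; 0 0 0 0 0 70 52")

```text
time: 6.4
eef_pos: [0.6443, 0.1908, 0.0736]
eef_rot: [0.239, 3.132, 0.0]
contact_force: [-0.7, 1.0, 5.6]
width: 0.0449
finger_force: 61.5
```

Run:
```python
from h import *
s=state();print(s["wrist_torque"],s["q"],s["finger_force"])
a=camera("scene");b=camera("top")
A=a["img"][180:280,245:345];B=b["img"][155:215,175:235]
r=lambda i:cv2.resize(i[:,:,::-1],(400,400),interpolation=cv2.INTER_CUBIC)
cv2.imwrite("pics/turned.png",np.hstack([r(A),r(B)]))
```

```text
[ 0.09963346  0.1477176  -0.06287363] [2.87927613e-01 6.33316699e-01 1.95998997e-01 1.13306269e+00
 7.23694037e-05 4.40286041e-01] 61.45327985286713
```

View pics/turned.png

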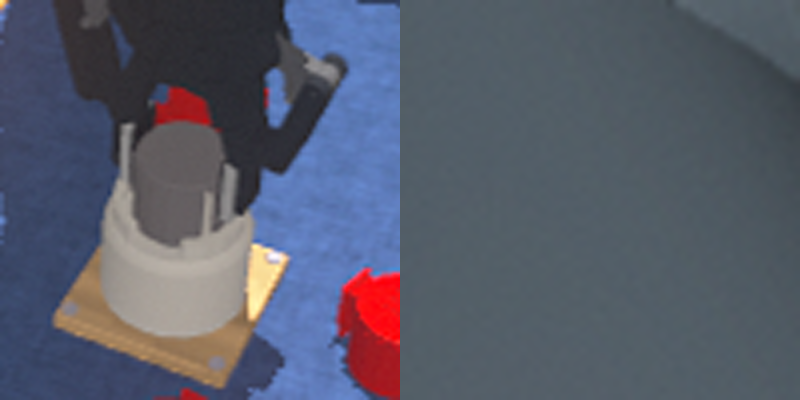

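The scene crop shows the cap turned: the front tab is gone and the tabs now sit between the pads, on the left and right. I'll lift it straight up.

Call:
carry_out(moves="0 0 0.008 0 0 0 52; 0 0 0.018 0 0 0 52; 0 0 0.028 0 0 0 52; 0 0 0.038 0 0 0 52; 0 0 0.05 0 0 0 52; 0 0 0.065 0 0 0 52; 0 0 0.08 0 0 0 52; 0 0 0.08 0 0 0 52")

```text
time: 7.5
eef_pos: [0.6449, 0.191, 0.1549]
eef_rot: [0.242, 3.13, 0.001]
contact_force: [-0.5, -0.8, -0.5]
width: 0.0445
finger_force: 60.3
```

Run:
```python
from h import *
s=state();print(s["eef_pos"],s["contact_force"],s["width"],s["finger_force"])
a=camera("scene")
cv2.imwrite("pics/lift.png",cv2.resize(a["img"][150:290,220:380,::-1],(640,560),interpolation=cv2.INTER_CUBIC))
```

```text
[0.64491774 0.19098587 0.15493184] [-0.49170403 -0.75169269 -0.47247511] 0.04453781423687358 60.32458305358887
```

View pics/lift.png

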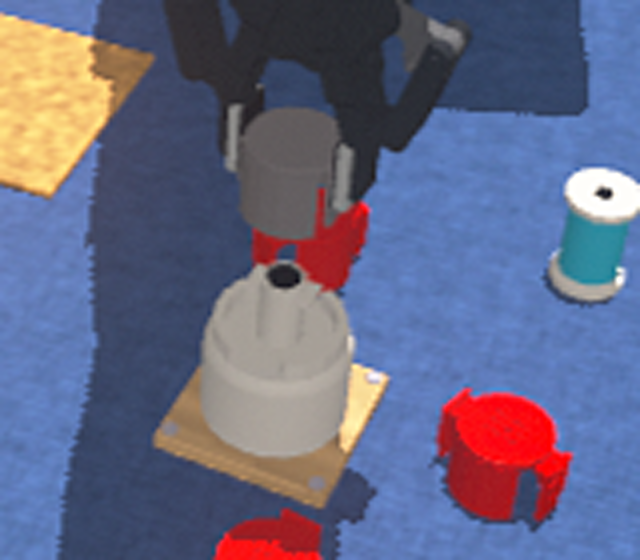

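The cap is off the neck, upright in the fingers at (290,170), and the spool is untouched. Moving over the mat.

Call:
carry_out(moves="-0.016 -0.02 0 0 0 0 52; -0.048 -0.061 0 0 0 0 52; -0.08 -0.102 0 0 0 0 52; -0.112 -0.142 0 0 0 0 52; -0.144 -0.183 0 0 0 0 52; -0.176 -0.224 0 0 0 0 52; -0.192 -0.244 0 0 0 0 52; -0.192 -0.244 0 0 0 0 52")

```text
time: 8.55
eef_pos: [0.451, -0.0543, 0.1531]
eef_rot: [-0.246, -3.131, 0.0]
contact_force: [-0.4, 1.1, -0.3]
width: 0.0448
finger_force: 60.3
```

Run:
```python
from h import *
s=state();print(s["eef_pos"],s["contact_force"],s["width"],s["finger_force"])
a=camera("scene")
cv2.imwrite("pics/mat.png",cv2.resize(a["img"][90:230,140:300,::-1],(640,560),interpolation=cv2.INTER_CUBIC))
```

```text
[ 0.45097483 -0.05432199  0.15307698] [-0.36795284  1.05602969 -0.33351031] 0.044822850195040564 60.30998378992081
```

View pics/mat.png

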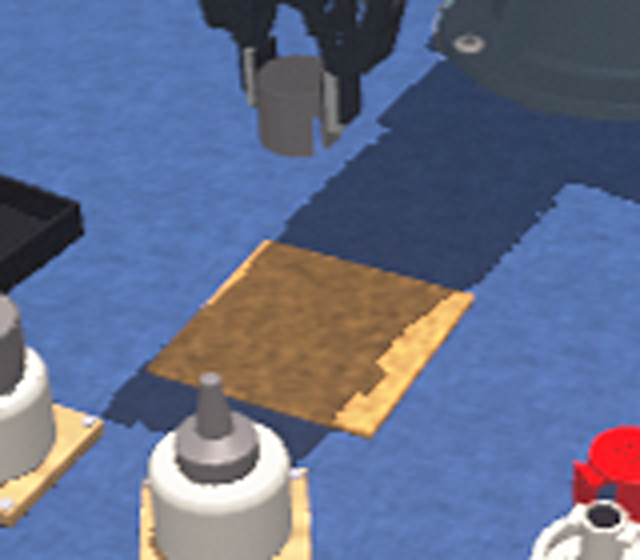

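The cap hangs upright over the mat, at (290,105) in the crop. Lowering.

Call:
carry_out(moves="0 0 -0.02 0 0 0 52; 0 0 -0.045 0 0 0 52; 0 0 -0.07 0 0 0 52; 0 0 -0.09 0 0 0 52; 0 0 -0.11 0 0 0 52; 0 0 -0.12 0 0 0 52; 0 0 -0.126 0 0 0 52; 0 0 -0.128 0 0 0 52")

```text
time: 9.6
eef_pos: [0.4524, -0.0531, 0.0253]
eef_rot: [0.242, 3.132, 0.0]
contact_force: [1.1, -0.7, -0.1]
width: 0.045
finger_force: 60.3
```

Call:
carry_out(moves="0 0 -0.001 0 0 0 52; 0 0 -0.002 0 0 0 52; 0 0 -0.003 0 0 0 52; 0 0 -0.004 0 0 0 52; 0 0 -0.005 0 0 0 52; 0 0 -0.006 0 0 0 52; 0 0 -0.006 0 0 0 52; 0 0 -0.006 0 0 0 52")

```text
time: 10.6
eef_pos: [0.4521, -0.0532, 0.0193]
eef_rot: [-0.242, -3.132, 0.0]
contact_force: [-0.2, -0.7, -0.5]
width: 0.0447
finger_force: 60.3
```

Call:
carry_out(moves="0 0 -0.0005 0 0 0 52; 0 0 -0.001 0 0 0 52; 0 0 -0.0015 0 0 0 52; 0 0 -0.002 0 0 0 52; 0 0 -0.0025 0 0 0 52; 0 0 -0.003 0 0 0 52; 0 0 -0.003 0 0 0 52; 0 0 -0.003 0 0 0 52")

```text
time: 11.6
eef_pos: [0.4522, -0.0533, 0.0165]
eef_rot: [0.242, 3.132, -0.0]
contact_force: [-2.6, 0.0, 5.1]
width: 0.0446
finger_force: 61.5
```

The cap is on the mat, with 5 N of contact. I'll open gradually and lower slightly to offset the pads' swing.

Call:
carry_out(moves="0 0 0 0 0 0 55; 0 0 -0.0005 0 0 0 59; 0 0 -0.001 0 0 0 63; 0 0 -0.0015 0 0 0 67; 0 0 -0.002 0 0 0 71; 0 0 -0.003 0 0 0 76; 0 0 -0.003 0 0 0 85; 0 0 -0.003 0 0 0 100")

```text
time: 12.6
eef_pos: [0.4522, -0.0533, 0.0133]
eef_rot: [0.242, 3.132, 0.0]
contact_force: [-0.2, 0.5, 0.7]
width: 0.0853
finger_force: 0.0
```

Call:
carry_out(moves="0 0 0 0 0 0 100; 0 0 0 0 0 0 100; 0 0 0.01 0 0 0 100; 0 0 0.03 0 0 0 100; 0 0 0.06 0 0 0 100; 0 0 0.1 0 0 0 100; 0 0 0.15 0 0 0 100; 0 0 0.15 0 0 0 100")

```text
time: 13.6
eef_pos: [0.4541, -0.0535, 0.1673]
eef_rot: [0.242, 3.126, -0.0]
contact_force: [-0.7, -0.9, -1.4]
width: 0.0853
finger_force: 0.0
```

Run:
```python
from h import *
s=state();print(s["time"],s["eef_pos"],s["contact_force"],s["width"],s["finger_force"])
a=camera("scene")
cv2.imwrite("pics/end.png",cv2.resize(a["img"][90:290,130:400,::-1],(800,593),interpolation=cv2.INTER_CUBIC))
```

```text
13.6 [ 0.45414867 -0.05346255  0.16732481] [-0.65724935 -0.88723181 -1.36821624] 0.08531997795716316 0.0
```

View pics/end.png

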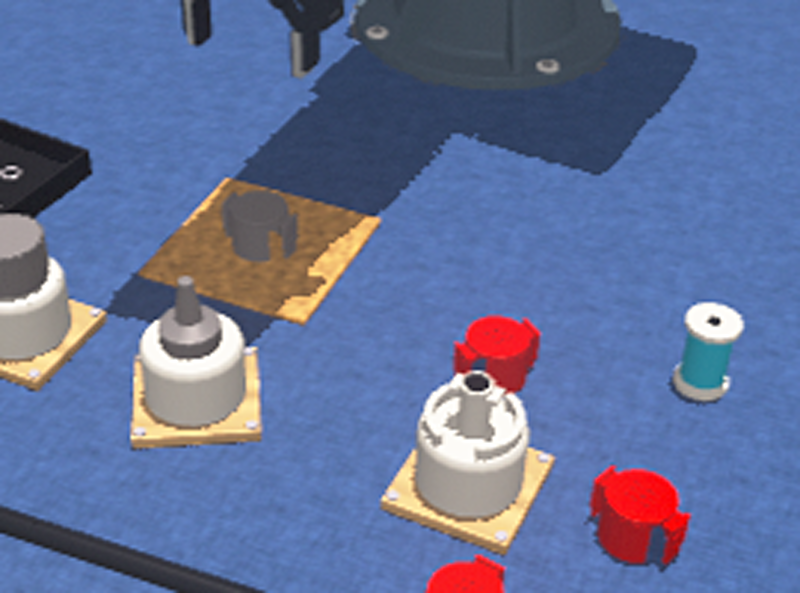

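The cap stands upright in the middle of the mat at (260,225), the spool is still standing at (708,350), and the gripper is clear.

```bash
python3 -c "
from plant import *
print(job_done())"
```

```text
the job is handed in; nothing more can be done
None
```

The cap was squeezed, turned 85° and lifted off, and it now stands upright near the middle of the cork mat; the spool was not touched, and the job was handed in at about 13.6 s (no verdict was returned).

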